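# Weigh a cast wax bar with the spatula and pack it

### The arm

A 6-joint arm with a two-finger parallel gripper is mounted at the origin on the work surface. World frame = base frame: x ahead of the robot, y to its left, z up, the work surface at z = 0. Lengths are in m, angles in degrees, forces in N, time in s.
With the tool pointing down it reaches from about 0.325 to 0.85 m from the base axis. Payload 15.5 kg.
Tool frame: the origin (TCP) lies at the very end of the fingers, on their centre line; the grasp point (between the pads) lies arm.grip_depth behind it (arm.grip_depth is the distance from the TCP to the grasp point, in m); z points along the fingers, y is the line along which they close (so a half turn about z gives the same grasp; the last joint's range is limited). The gripper opens to 91 mm and grips with 3 to 60 N. Pads are 32 mm wide; open, the fingers measure 118 mm over their backs; the gripper's body (76 mm by 178 mm) begins 60 mm behind the grasp point.
Start: joints at [-68.955, 28.281, 77.091, -0, 74.628, -5.472], TCP at [0.279, -0.559, 0.214] pointing down, gripper open.
Joint ranges: [-166.48, 166.48], [-47.26, 123.95], [12.59, 153.08], [-70.14, 250.14], [6.76, 159.57], [-176.63, 176.63]. Speed limits (degrees/s): [108.29, 108.29, 147.25, 172.46, 172.46, 172.46].

### API

Orientations are given as a 3x3 rotation matrix whose columns are the frame's x, y, z axes.
In Python, from rig import arm gives the robot as it stands. Calls block until the motion is done:
- arm.move_to(position, orientation): joint-space move of the TCP to a pose.
- arm.move_l(position, orientation=None, feed=0.15): straight line of the TCP; orientation=None keeps the orientation; feed is the mean speed in m/s.
- arm.move_joints(angles): joint-space move.
- arm.grip(opening): finger opening in m; the grip force is fixed at half the most; returns when the fingers have stopped.
- arm.sleep(seconds).
- arm.solve_ik(position, orientation): joint angles nearest the present ones, or None.
- arm.snapshot(name): name is "scene" or "top" or "wrist"; returns the picture (384x512x3 uint8, red, green, blue); there is no depth.
- arm.get_calibration(name): a dict with "intrinsics" (3x3 intrinsics, pixels), "cam_to_world" (4x4, takes a point from camera to world coordinates). Camera axes: x right, y down, z forward; pixel columns grow to the right and rows downward; lengths in m; the calibration is good to about 2 mm. A picture is of the moment at which its call begins: read the wrist's pose just before it. get_calibration takes no time and is no camera call; for the wrist camera it gives the pose at the moment of the call.
A pose or a line that the arm cannot do raises arm.Unreachable and nothing moves.
- arm.sign_off(): hands the job in; it is judged then, once.
Readings, each from a call of its own:
- arm.current_t(): time.
- arm.current_joint_positions(): joint angles.
- arm.current_dq(): joint speeds.
- arm.current_tau(): joint torques, N m.
- arm.current_ee_pos(): TCP position.
- arm.current_tool_rot(): TCP orientation.
- arm.current_force(): force on the tool from outside, world axes, zero at the start.
- arm.current_torque(): the same for the moment, N m.
- arm.current_width(): finger opening in m.
- arm.current_grasp_force(): force on a finger pad.
Only numpy, scipy, OpenCV 4.12 (cv2) and the standard library are available. Lean on these libraries where they do the work, as an engineer would, in place of code of your own. Each camera call takes 0.05 s, during which the arm holds its last target. There are 200 camera calls.

### The job

Slide the spatula under the wax bar in the cooling tray, lift the bar out on the blade without touching it with the gripper, set it down on the two rails of the scale and draw the spatula out, and put the spatula back on its rest. Then take the bar off the scale with the gripper and lay it flat in the empty carton, lowering it to the floor of the carton before letting go. Leave the jars and the loose jar lid where they are.

Things in the scene. Friction and masses are not known exactly. Their poses are not given: they have to be found in the camera images.
- spatula: Steel spatula, cranked neck, black handle, 230 mm, 150 g. +x: handle to blade tip, z up. Origin under the middle of the grip, level with the blade's underside (z = 0). Blade 2.5 mm thick, 32 wide, x = 55 to 155 mm. Neck rises from (x 57, z 1) to (x 32, z 46). Handle bar along x = -75 to 35, 22 mm wide (y), z = 38 to 58: grip across y from above at x = 0, z about 50 mm.
- spatula_rest: Fixed white plastic spatula rest. Its frame is that of the spatula lying on it, whose origin is then at (0, 0, 4 mm). Base plate 4 mm thick, x = -85 to 165 mm, 76 wide: the blade lies on it. At x = -58 mm a post, 14 mm long, top at z = 42 mm, carries the handle between two lugs, 42 mm apart, that reach z = 56 mm.
- wax_bar: Cast bar of beeswax, 100 mm (x) by 56 mm (y) by 16 mm thick, 60 to 115 g. Origin at the centre of its underside, z up. It starts in the cooling tray, lying along the tray's x on the rails; the tray walls leave no room for fingers.
- cooling_tray: Fixed aluminium cooling tray. Origin on the table under its middle; open end towards its -x, no wall there. Floor 3 mm, x = -55 to 63 mm. Two rails along x, 43 mm apart inside, 5 mm wide, 16 high (tops at z = 19), carry the bar over a free gap. Side walls (inner faces y = +-35) and end wall (inner face x = 59) reach z = 34 mm.
- scale: Fixed grey bench scale, 190 x 150 mm, display at its -x side. Origin on the table under the middle of the weighing place. Steel pan, top at z = 58 mm, x = -53 to 77, 140 wide. On it two rails along x = -52 to 52 mm, 43 mm apart inside, 5 wide, 16 high (tops at z = 74), centred on y = 0, open at both ends. The bar is to lie centred on both rails, along x.
- carton: Fixed empty open cardboard carton, outside 170 mm (x) by 150 mm (y) by 42 mm high, walls 4 mm, inner floor at z = 4 mm. Origin on the table under its centre.
- jar_a: closed glass jar of dark preserve with a brass lid, 62 mm across, 85 mm high, a bystander; origin at the centre of its underside
- jar_b: closed glass jar of dark preserve with a brass lid, 62 mm across, 85 mm high, a bystander; origin at the centre of its underside
- jar_c: closed glass jar of dark preserve with a brass lid, 62 mm across, 85 mm high, a bystander; origin at the centre of its underside
- jar_lid: loose brass jar lid lying flat, 68 mm across, 13 mm high, a bystander; origin at the centre of its underside
There are look-alikes about, which are no part of the job. Leave any turquoise look-alike of the scale alone.

How it is judged:
By the outcome, as a careful person would: the job done as asked, in the order asked, and still so for the second after the job is handed in, with the robot touching nothing.
It also fails if it takes over 70 s, if anything falls off the work surface, if the arm or the gripper's body presses on something with over 40 N, if the wrist force passes 120 N, or if a joint passes its speed limit or range.

## Working session

There is one attempt and no reset: what is moved stays moved. The work goes in short steps, each a Python script; the robot and the scene stay as the last script left them, time stands still between calls to the robot, and variables do not carry over. Pictures are saved under pics/ and viewed, at most 10 in all, crops included, and the job is handed in when it is done.

```bash
mkdir -p pics; ls
python3 - <<'E'
from rig import arm
import cv2,numpy as np
for n in("scene","top"):
    im=arm.snapshot(n); cv2.imwrite(f"pics/{n}0.png",im[:,:,::-1])
    c=arm.get_calibration(n); print(n,np.round(c["intrinsics"],1).tolist(),np.round(c["cam_to_world"],3).tolist())
print(arm.grip_depth,arm.current_t(),arm.current_width()); print(arm.current_tool_rot())
E
```

```text
pics
scene [[451.4, 0.0, 254.9], [0.0, 451.4, 193.0], [0.0, 0.0, 1.0]] [[-0.378, 0.614, -0.693, 1.392], [0.925, 0.269, -0.267, 0.363], [0.023, -0.742, -0.67, 0.924], [0.0, 0.0, 0.0, 1.0]]
top [[489.7, 0.0, 262.8], [0.0, 489.7, 180.7], [0.0, 0.0, 1.0]] [[0.03, -0.999, 0.045, 0.425], [-0.999, -0.031, -0.017, 0.007], [0.018, -0.045, -0.999, 1.424], [0.0, 0.0, 0.0, 1.0]]
0.0188 0.1 0.09139151750924461
[[ 8.94811734e-01  4.46443500e-01 -4.02864776e-04]
 [ 4.46443670e-01 -8.94811145e-01  1.03169197e-03]
 [ 1.00104284e-04 -1.10302651e-03 -9.99999387e-01]]
```

```bash
cd pics; python3 -c "
import cv2
cv2.imwrite('top0b.png',cv2.resize(cv2.imread('top0.png'),(800,600),interpolation=cv2.INTER_CUBIC))
cv2.imwrite('scene0b.png',cv2.resize(cv2.imread('scene0.png'),(800,600),interpolation=cv2.INTER_CUBIC))"
```

```text
(no output)
```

View pics/top0b.png

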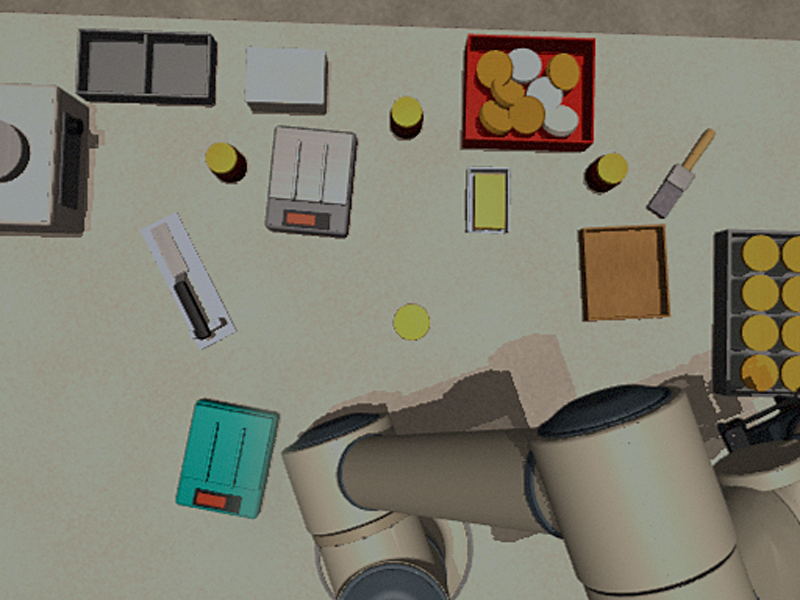

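View pics/scene0b.png

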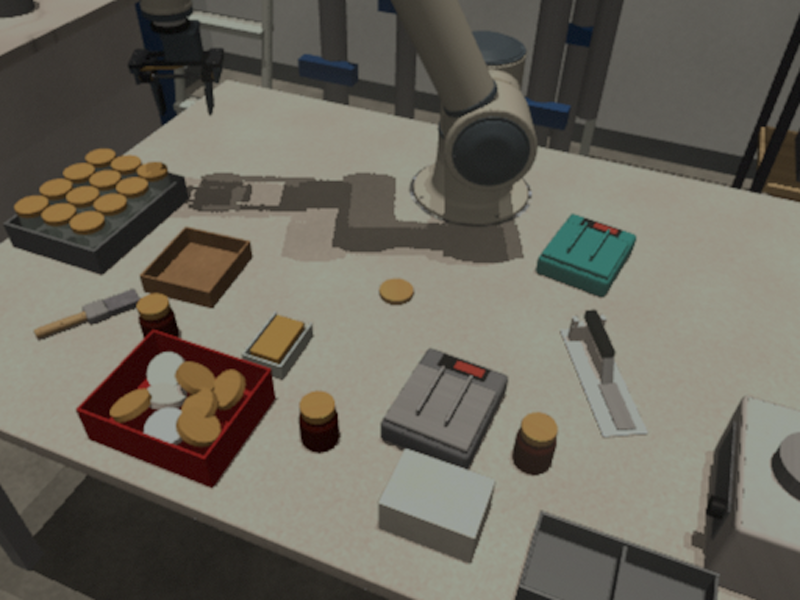

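The top view shows the spatula on its rest at about (190,280), the grey scale at (312,182) with its display towards the robot, the tray with the bar at (488,200), and the carton at (624,272). The loose lid is at (411,321) and the jars at (225,162), (406,117) and (606,172). The turquoise decoy is at (228,458). Next I'll zoom in on the pieces that matter.

```bash
cat > h.py <<'E'
import numpy as np,cv2
from rig import arm
def cast(px,z,c):
    px=np.atleast_2d(np.asarray(px,float)); K=np.array(c["intrinsics"]);T=np.array(c["cam_to_world"])
    d=(T[:3,:3]@np.linalg.inv(K)@np.c_[px,np.ones(len(px))].T).T
    return T[:3,3]+d*((z-T[2,3])/d[:,2])[:,None]
def proj(P,c):
    K=np.array(c["intrinsics"]);T=np.array(c["cam_to_world"]); p=(np.atleast_2d(P)-T[:3,3])@T[:3,:3]@K.T
    return p[:,:2]/p[:,2:]
def down(yaw):  # tool x axis along yaw, pointing down
    a=np.radians(yaw);c,s=np.cos(a),np.sin(a)
    return np.array([[c,s,0],[s,-c,0],[0,0,-1.]])
E
python3 - <<'E'
from h import *
im=cv2.imread("pics/top0.png"); c=arm.get_calibration("top")
a=lambda x0,y0,w,h:cv2.resize(im[y0:y0+h,x0:x0+w],None,fx=5,fy=5,interpolation=cv2.INTER_CUBIC)
m=np.hstack([a(85,130,70,100),a(165,75,65,100),a(293,100,25,100)]); print(m.shape)
cv2.imwrite("pics/mont.png",m)
f=lambda u,v,z:np.round(cast([[u*.64,v*.64]],z,c)[0],3)
for n,u,v,z in[("tray",488,200,.03),("scale",312,182,.06),("rest",190,280,.0),("carton",624,272,.04),("lid",411,321,.013),("ja",225,160,.085),("jb",406,110,.085),("jc",608,166,.085)]: print(n,f(u,v,z))
E
```

```text
(500, 800, 3)
tray [ 0.644 -0.154  0.03 ]
scale [0.661 0.166 0.06 ]
rest [0.481 0.392 0.   ]
carton [ 0.518 -0.404  0.04 ]
lid [ 0.417 -0.02   0.013]
ja [0.69  0.317 0.085]
jb [0.79  0.002 0.085]
jc [ 0.703 -0.359  0.085]
```

View pics/mont.png

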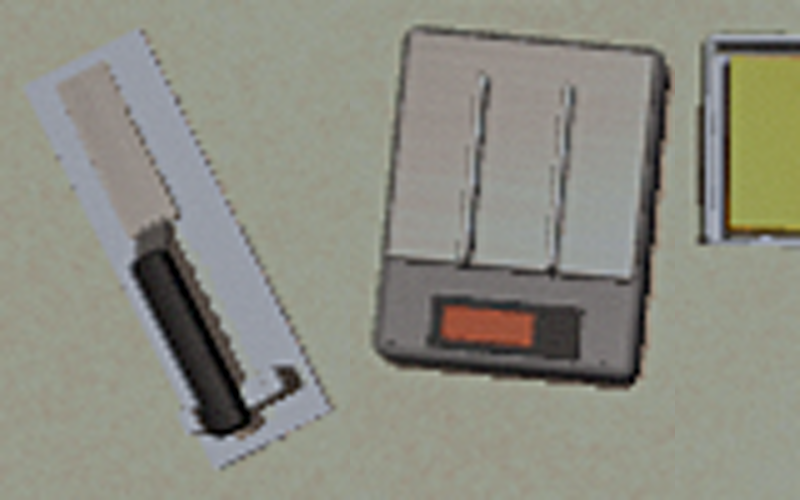

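The zoom shows the scale's rails running between montage pixels (483,75)-(465,262) and (570,88)-(555,270), with the display on the robot side. The spatula is offset to the left on its rest, and the tray's end wall is on the far side, so its open end faces the robot. Next: close-up wrist views of the tray, scale and spatula.

```bash
python3 - <<'E'
from h import *
import json
def rel():
    T=np.array(arm.get_calibration("wrist")["cam_to_world"]); R=arm.current_tool_rot(); p=arm.current_ee_pos()
    return R.T@(T[:3,3]-p), R.T@T[:3,:3]
o,Rr=rel(); print(np.round(o,3),np.round(Rr,2).tolist(), np.round(arm.get_calibration("wrist")["intrinsics"],1).tolist())
H=.30
out={}
for n,t,z,yaw in[("tray",[.644,-.154],.03,0),("scale",[.661,.166],.06,0),("spat",[.481,.392],0,20)]:
    R=down(yaw); d=R@Rr[:,2]; cam=R@o; 
    tz=.27 if n!="spat" else .30
    s=(tz+cam[2]-z)/-d[2]; hit=cam[:2]+d[:2]*s
    try: arm.move_to([t[0]-hit[0],t[1]-hit[1],tz],R)
    except arm.Unreachable: print("unreach",n,t-hit); continue
    c=arm.get_calibration("wrist"); im=arm.snapshot("wrist"); cv2.imwrite(f"pics/w_{n}.png",im[:,:,::-1])
    out[n]={k:np.array(v).tolist() for k,v in c.items()}
    print(n,arm.current_t(),np.round(arm.current_ee_pos(),3))
json.dump(out,open("cal.json","w"))
E
python3 -c "
import cv2,numpy as np
a=[cv2.imread(f'pics/w_{n}.png') for n in('tray','scale','spat')]
g=lambda i:cv2.resize(i,(400,300),interpolation=cv2.INTER_AREA)
cv2.imwrite('pics/wm.png',np.vstack([np.hstack([g(a[0]),g(a[1])]),np.hstack([g(a[2]),g(a[2])*0])]))"
```

```text
[ 0.084  0.    -0.17 ] [[-0.0, -0.96, -0.3], [1.0, -0.0, 0.0], [-0.0, -0.3, 0.96]] [[316.7, 0.0, 254.1], [0.0, 316.7, 189.5], [0.0, 0.0, 1.0]]
tray 2.225 [ 0.686 -0.154  0.27 ]
scale 3.4917 [0.695 0.165 0.27 ]
spat 4.6667 [0.539 0.412 0.3  ]
```

View pics/wm.png

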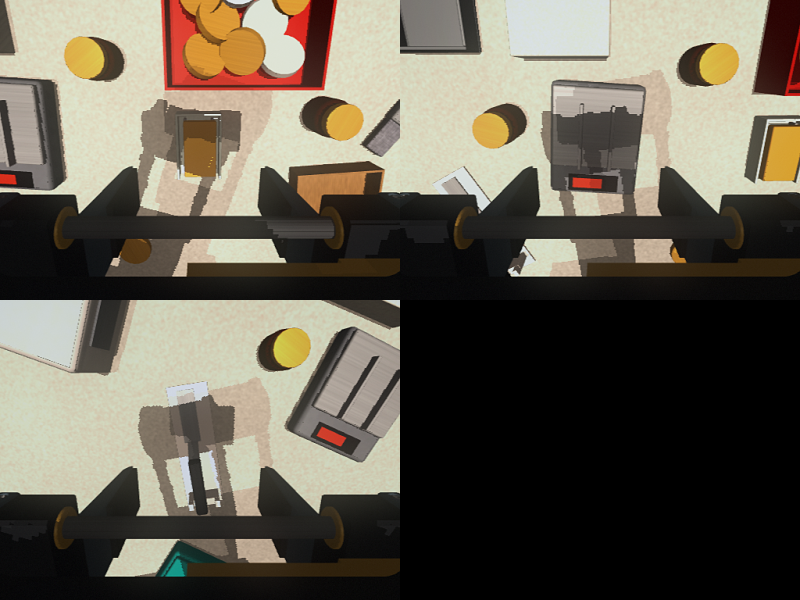

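The wrist views show the tray at about (200,145), the scale at (597,135) and the spatula at (195,450). I'll enlarge these to measure edges.

Run:
```python
import cv2,numpy as np
def a(n,x0,y0,w,h):
    im=cv2.imread(f"pics/w_{n}.png")[y0:y0+h,x0:x0+w]
    im=np.uint8(255*(im/255.)**.6); return cv2.resize(im,None,fx=3,fy=3,interpolation=cv2.INTER_CUBIC)
cv2.imwrite("pics/wm2.png",np.hstack([a("tray",218,130,75,180),a("scale",185,90,108,180),a("spat",205,100,80,180)]))
```

```text
(no output)
```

View pics/wm2.png

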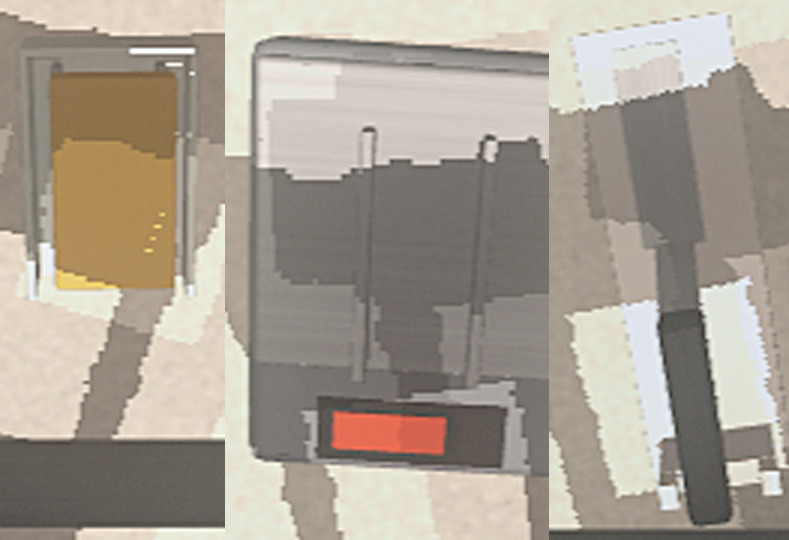

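The crops give these edge pixels:
- **Bar top:** (51,72), (177,72), (175,289), (56,285).
- **Rails:** (369,128)-(358,380) and (489,138)-(471,383).
- **Handle:** far edge (660,315)-(704,312), near edge (692,524)-(732,518).
- **Blade tip:** (615,50)-(680,42).

Now I'll cast these from both cameras and compare them with the given sizes.

Run:
```python
from h import *
import json
C=json.load(open("cal.json")); ct=arm.get_calibration("top")
im=cv2.imread("pics/top0.png")
def W(n,pts,z):
    o={"tray":(0,218,130),"scale":(225,185,90),"spat":(549,205,100)}[n]
    return cast([[o[1]+(x-o[0]+.5)/3-.5,o[2]+(y+.5)/3-.5] for x,y in pts],z,C[n])[:,:2]*1000
def T(o,pts,z): return cast([[o[1]+(x-o[0]+.5)/5-.5,o[2]+(y+.5)/5-.5] for x,y in pts],z,ct)[:,:2]*1000
def line(P,name):  # P: two long edges: far1,near1,far2,near2
    d1=P[0]-P[1];d2=P[2]-P[3]; a=[np.degrees(np.arctan2(d[1],d[0])) for d in(d1,d2)]
    m=P.mean(0); d=d1/np.linalg.norm(d1)+d2/np.linalg.norm(d2); d/=np.linalg.norm(d); n=np.array([-d[1],d[0]])
    print(name,"ctr",m.round(1),"yaw",np.round(a,2),"len",np.linalg.norm(d1).round(1),np.linalg.norm(d2).round(1),"w",abs((P[:2].mean(0)-P[2:].mean(0))@n).round(1))
line(W("tray",[(51,72),(56,287),(177,72),(175,289)],.035),"bar W")
line(W("tray",[(20,48),(27,295),(196,45),(195,295)],.034),"tray W")
line(W("scale",[(369,128),(358,380),(489,138),(471,383)],.074),"rails W")
line(W("spat",[(660,315),(692,524),(704,312),(732,518)],.062),"handle W")
line(W("spat",[(615,50),(642,243),(680,42),(702,240)],.0065),"blade W")
o=(350,165,75)
line(T(o,[(483,75),(465,262),(570,88),(555,270)],.074),"rails T")
o=(0,85,130)
line(T(o,[(57,85),(125,235),(105,63),(178,215)],.0065),"blade T")
line(T(o,[(133,265),(205,432),(168,248),(248,425)],.062),"handle T")
hsv=cv2.cvtColor(im,cv2.COLOR_BGR2HSV)
def rect(mask,z,c,name):
    cs,_=cv2.findContours(mask,cv2.RETR_EXTERNAL,cv2.CHAIN_APPROX_NONE); k=max(cs,key=cv2.contourArea)
    P=cast(k[:,0],z,c)[:,:2]*1000; r=cv2.minAreaRect(P.astype(np.float32)); print(name,np.round(r[0],1),np.round(r[1],1),round(r[2],2))
def roi(m,x0,y0,x1,y1):
    z=np.zeros_like(m); z[y0:y1,x0:x1]=m[y0:y1,x0:x1]; return z
rect(roi(cv2.inRange(hsv,(15,80,70),(35,255,255)),290,95,335,155),.035,ct,"bar T")
rect(roi(cv2.inRange(hsv,(5,90,30),(20,255,255)),360,135,435,210),.042,ct,"carton T")
# light tray edges: pixels that differ from table (bluish/low sat)
```

```text
bar W ctr [ 643.5 -157.2] yaw [0.2  0.61] len 100.6 101.6 w 54.7
tray W ctr [ 646.9 -154.9] yaw [-0.05  1.24] len 115.3 116.7 w 76.8
rails W ctr [681.5 169.4] yaw [-3.76 -3.34] len 103.8 101.3 w 46.5
handle W ctr [429.6 371.9] yaw [27.41 27.28] len 109.9 107.9 w 20.0
blade W ctr [537.1 430.2] yaw [26.57 26.07] len 96.2 98.2 w 30.8
rails T ctr [678.3 168.8] yaw [-3.32 -2.64] len 104.8 102.0 w 49.3
blade T ctr [536.3 431.9] yaw [26.64 27.85] len 95.6 98.0 w 31.3
handle T ctr [426.3 370.8] yaw [25.6  26.55] len 100.9 107.8 w 22.2
bar T [ 641.5 -155.6] [100.9  57.2] 1.42
carton T [ 518.5 -403.1] [170.3 159.7] 4.47
```

Both cameras agree to within 1–3 mm and the sizes match what was given. Now I'll grasp the spatula and carry it to the tray mouth.

```bash
cat >> h.py <<'E'
GZ=.0312
SP=np.array([.445,.3815,.004]); SY=27.5
TR=np.array([.643,-.1553]); TY=0.8
SC=np.array([.680,.169]); SCY=-3.3
CA=np.array([.5185,-.403])
def off(o,yaw,dx,dy=0):
    a=np.radians(yaw); return np.array([o[0]+dx*np.cos(a)-dy*np.sin(a),o[1]+dx*np.sin(a)+dy*np.cos(a)])
def P(xy,zs): return [xy[0],xy[1],zs+GZ]
E
python3 - <<'E'
from h import *
R=down(SY)
arm.move_to(P(SP,.12),R)
arm.move_l(P(SP,SP[2]),R,.15)
arm.grip(.0); print("w",arm.current_width(),arm.current_grasp_force(),arm.current_ee_pos())
arm.move_l(P(SP,.10),R,.15); print("F",arm.current_force(),arm.current_torque())
p=off(TR,TY,-.225)
arm.move_to(P(p,.06),down(TY)); print(arm.current_t(),arm.current_ee_pos())
c=arm.get_calibration("wrist"); im=arm.snapshot("wrist")[:,:,::-1]; cv2.imwrite("pics/w_ins.png",im)
import json; json.dump({k:np.array(v).tolist() for k,v in c.items()},open("cal2.json","w"))
# predicted points
o=.06
for n,d,z in[("tipL",(.155,.016),o+.0025),("tipR",(.155,-.016),o+.0025)]: print(n,proj([*off(p,TY,*d),z],c).round(1))
for n,d in[("barNL",(-.05,.028)),("barNR",(-.05,-.028)),("barFL",(.05,.028)),("barFR",(.05,-.028))]: print(n,proj([*off(TR,TY,*d),.035],c).round(1))
cv2.imwrite("pics/w_ins2.png",cv2.resize(im,(768,576),interpolation=cv2.INTER_CUBIC))
E
```

```text
w 0.021463076304153558 29.98729169368744 [0.44499088 0.38151096 0.03519087]
F [-0.43105213 -0.81252401 -1.29475072] [-0.06478181  0.01412423 -0.05588984]
10.1417 [ 0.41843747 -0.1579796   0.09122018]
tipL [[224.5 -45.3]]
tipR [[284.3 -45.2]]
barNL [[207.6 -65.5]]
barNR [[301.  -65.5]]
barFL [[ 199.2 -301.2]]
barFR [[ 309.8 -301.1]]
```

View pics/w_ins2.png

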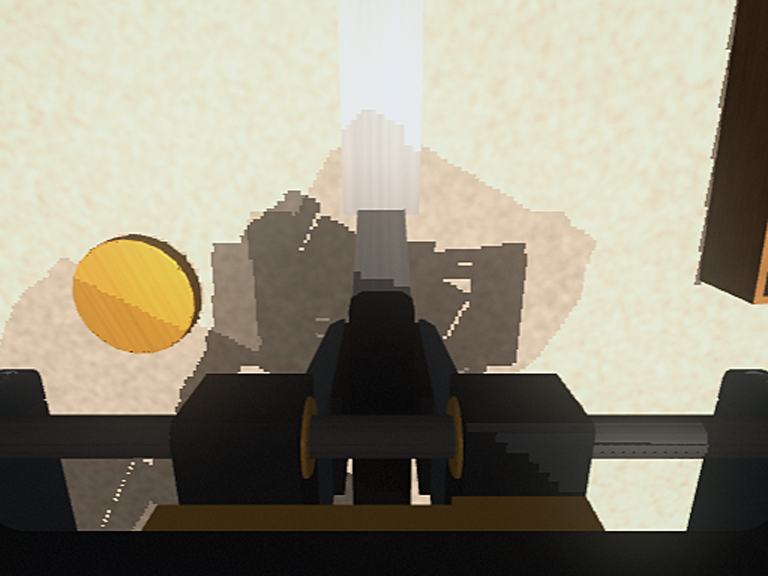

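The blade shows straight and centred, at u≈342–419 by the heel and 340–423 at the top of the frame. The lid is clear of it at (137,293). I'll check its pitch from the apparent width before inserting.

Run:
```python
from h import *
import json
c=json.load(open("cal2.json")); im=cv2.imread("pics/w_ins.png").astype(float)
p=off(TR,TY,-.225)
for x in(.055,.07,.09,.11,.125):
    q=proj([[*off(p,TY,x,y),.0625] for y in(.016,-.016)],c); print(x,q.round(1).tolist())
for v in(1,20,40,70,100,120,138):
    r=im[v-1:v+2].mean((0,2)); d=np.diff(r)
    b=im[v-1:v+2,215:295].mean(0); s=(b[:,0]-b[:,2]) # blue minus red
    i=np.where(s>-12)[0]; print(v,215+i.min(),215+i.max())
```

```text
0.055 [[228.8, 141.6], [279.7, 141.6]]
0.07 [[228.2, 117.2], [280.3, 117.2]]
0.09 [[227.4, 82.8], [281.1, 82.9]]
0.11 [[226.6, 46.3], [282.0, 46.3]]
0.125 [[225.9, 17.3], [282.7, 17.3]]
1 225 282
20 226 281
40 226 281
70 227 281
100 275 294Traceback (most recent call last):
  File "<stdin>", line 10, in <module>
    return umr_minimum(a, axis, None, out, keepdims, initial, where)
ValueError: zero-size array to reduction operation minimum which has no identity
```

The prediction matches to within about 1 px, so the blade has no noticeable pitch. Inserting and lifting.

Run:
```python
from h import *
R=down(TY)
f=lambda:np.round(arm.current_force(),2)
arm.move_l(P(off(TR,TY,-.225),.009),R,.15); print("pre",f())
arm.move_l(P(off(TR,TY,-.108),.009),R,.06); print("in",f(),arm.current_ee_pos())
arm.move_l(P(off(TR,TY,-.108),.022),R,.02); print("up",f())
arm.move_l(P(off(TR,TY,-.108),.080),R,.06); print("lift",f(),arm.current_torque(),arm.current_t(),arm.current_width())
c=arm.get_calibration("wrist"); im=arm.snapshot("wrist")[:,:,::-1]; s=arm.snapshot("scene")[:,:,::-1]
cv2.imwrite("pics/m3.png",np.hstack([cv2.resize(im[:,120:390],(400,569)),cv2.resize(s[130:330,80:260],(400,444),interpolation=cv2.INTER_CUBIC)[:,:].repeat(1,0) if 0 else cv2.copyMakeBorder(cv2.resize(s[130:330,80:260],(400,444),interpolation=cv2.INTER_CUBIC),0,125,0,0,cv2.BORDER_CONSTANT)]))
p=off(TR,TY,-.108)
print(proj([[*off(p,TY,x,y),.0825+.016] for x,y in((.058,.028),(.058,-.028),(.1,.028),(.1,-.028))],c).round(1).tolist())
```

```text
pre [ 0.12  0.31 -1.04]
in [ 0.07  0.89 -1.29] [ 0.53477484 -0.15682235  0.04019926]
up [-0.1  -0.19 -2.6 ]
lift [-0.67 -0.12 -2.7 ] [ 0.03684904  0.07893131 -0.00405939] 14.7 0.021768896629076006
[[204.9, 139.5], [302.2, 139.5], [201.3, 61.1], [305.7, 61.0]]
```

View pics/m3.png

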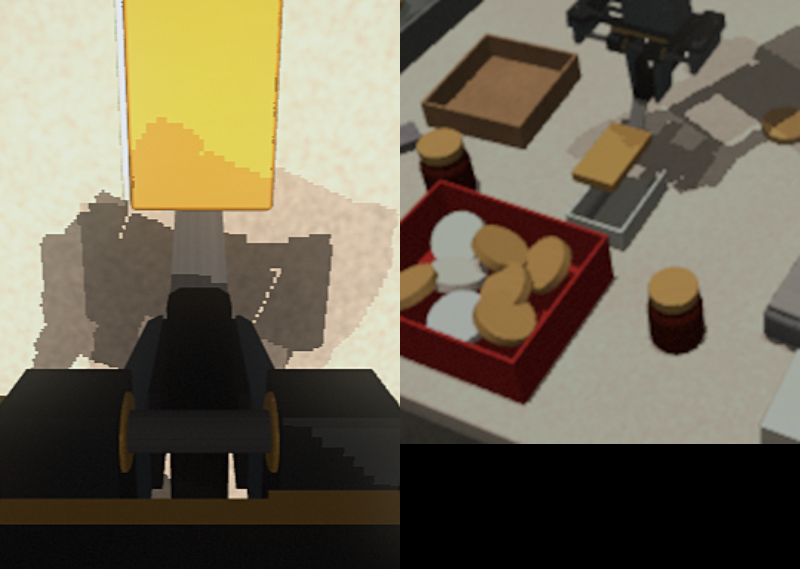

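The bar sits on the blade with its near end at (132–273, 207), about 1.8 mm right of the blade axis and square to it. I'll carry it level to the scale, correct the offset, set it down and withdraw.

Run:
```python
from h import *
f=lambda:np.round(arm.current_force(),2)
arm.move_l(P(off(TR,TY,-.108),.105),down(TY),.08)
R=down(SCY); q=off(SC,SCY,-.108,.0015)
arm.move_l(P(q,.105),R,.11); print("above",f(),arm.current_t(),arm.current_ee_pos())
arm.move_l(P(q,.078),R,.06); print("near",f())
arm.move_l(P(q,.064),R,.025); print("down",f())
arm.move_l(P(off(SC,SCY,-.19,.0015),.064),R,.06); print("out half",f())
arm.move_l(P(off(SC,SCY,-.245,.0015),.064),R,.1); print("out",f(),arm.current_torque(),arm.current_t())
im=arm.snapshot("top")[:,:,::-1]; cv2.imwrite("pics/top1.png",im)
c=arm.get_calibration("top")
m=cv2.inRange(cv2.cvtColor(np.ascontiguousarray(im),cv2.COLOR_BGR2HSV),(15,80,70),(35,255,255)); z=np.zeros_like(m); z[75:150,165:230]=m[75:150,165:230]
cs,_=cv2.findContours(z,cv2.RETR_EXTERNAL,cv2.CHAIN_APPROX_NONE); k=max(cs,key=cv2.contourArea)
r=cv2.minAreaRect((cast(k[:,0],.09,c)[:,:2]*1000).astype(np.float32)); print(r)
cv2.imwrite("pics/top1c.png",cv2.resize(im[70:240,80:250],(600,600),interpolation=cv2.INTER_CUBIC))
```

```text
above [ 0.18 -0.54 -1.79] 18.4667 [0.5722563  0.17649452 0.13621431]
near [ 0.43 -0.02 -1.9 ]
down [ 1.   -0.14 -1.12]
out half [ 0.18  0.55 -0.97]
out [ 0.86 -0.18 -0.69] [0.01603294 0.04858944 0.00696418] 21.9917
((678.5460205078125, 169.6896209716797), (57.012149810791016, 101.36331176757812), 86.63471984863281)
```

View pics/top1c.png

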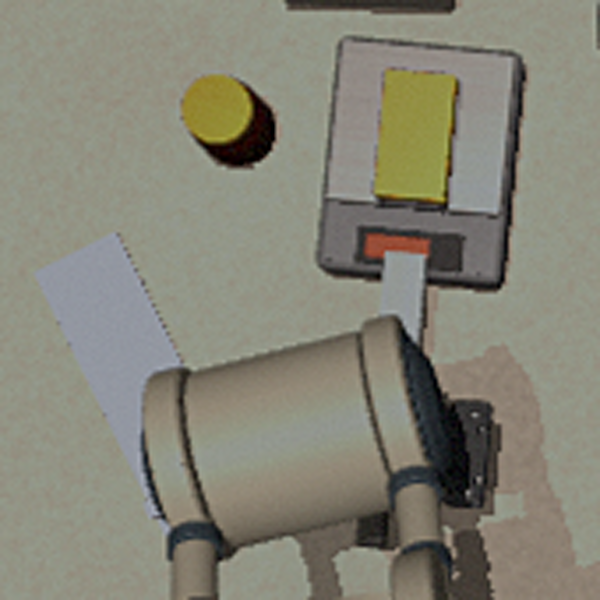

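The bar lies on both rails at (678.5, 169.7) mm, yaw −3.4°, and the blade is clear of it. I'll compute the rest's own axis from the plate corners in the first top view, then put the spatula back.

Run:
```python
from h import *
c=arm.get_calibration("top")
q=cast([[85+(x+.5)/5-.5,130+(y+.5)/5-.5] for x,y in((140,30),(25,88),(330,408),(220,468))],.004,c)[:,:2]
d=(q[0]+q[1]-q[2]-q[3])/2; yaw=np.degrees(np.arctan2(d[1],d[0])); m=q.mean(0)
o=off(m,yaw,-.04); print("len",np.linalg.norm(d),"w",np.linalg.norm(q[0]-q[1]),"yaw",yaw,"rest origin",o)
a=np.radians(yaw); e=SP[:2]-o; print("spat in rest",e@[np.cos(a),np.sin(a)],e@[-np.sin(a),np.cos(a)],SY-yaw)
```

```text
len 0.24668151083858225 w 0.07394691316529403 yaw 29.117097211756356 rest origin [0.4456757  0.37487405]
spat in rest 0.0026338564747809047 0.006117403809055668 -1.6170972117563558
```

Run:
```python
from h import *
f=lambda:np.round(arm.current_force(),2)
arm.move_l(P(off(SC,SCY,-.245,.0015),.11),down(SCY),.15)
o=np.array([.4453,.3765]); R=down(28.5)
arm.move_to(P(o,.10),R)
arm.move_l(P(o,.05),R,.15)
arm.move_l(P(o,.0045),R,.06); print("down",f(),arm.current_ee_pos())
arm.grip(.06); print(arm.current_width())
arm.move_l(P(o,.13),R,.15); print(arm.current_t())
b=off([.6788,.1697],SCY,0)
R=down(SCY); arm.move_to([b[0],b[1],.16],R) # above bar
im=arm.snapshot("top")[:,:,::-1]; s=arm.snapshot("scene")[:,:,::-1]
cv2.imwrite("pics/m4.png",np.hstack([cv2.resize(im[120:240,80:180],(400,480),interpolation=cv2.INTER_CUBIC),cv2.resize(s[190:310,340:440],(400,480),interpolation=cv2.INTER_CUBIC)]))
print(arm.current_t(),arm.current_width(),arm.current_ee_pos())
```

```text
down [ 0.46 -0.51 -1.12] [0.44529531 0.3765315  0.03551524]
0.059874158664823866
26.4
27.6917 0.059994388624656 [0.67793292 0.17123279 0.16011191]
```

View pics/m4.png

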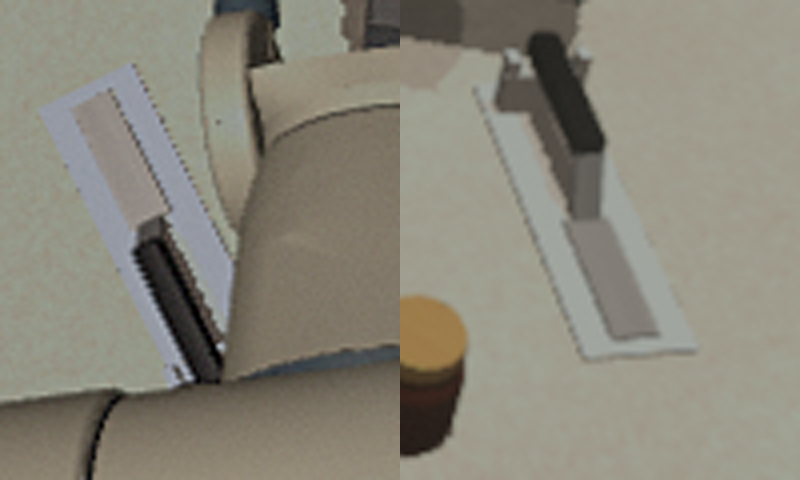

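The spatula lies on its rest, with the blade on the plate and the handle between the lugs at about (520–590, 60). Now the bar goes to the carton.

Run:
```python
from h import *
f=lambda:np.round(arm.current_force(),2)
R=down(SCY); b=[.6788,.1697]
arm.grip(.085)
arm.move_l([*b,.11],R,.15); arm.move_l([*b,.0755],R,.06); print("at",f(),arm.current_ee_pos())
arm.grip(.0); print("w",arm.current_width(),arm.current_grasp_force())
arm.move_l([*b,.17],R,.12); print("lift",f(),arm.current_width())
R=down(4); arm.move_to([*CA,.15],R); print(arm.current_width(),arm.current_t())
arm.move_l([*CA,.03],R,.12); print("in",f())
z=.0065
arm.move_l([*CA,z],R,.03); print(z,f())
while arm.current_force()[2]<1.5 and z>.0045:
    z-=.0005; arm.move_l([*CA,z],R,.02); print(z,f())
im=arm.snapshot("scene")[:,:,::-1]
arm.grip(.072); arm.sleep(.3)
arm.move_l([*CA,.20],R,.15); print(arm.current_t())
im2=arm.snapshot("scene")[:,:,::-1]; t=arm.snapshot("wrist")[:,:,::-1]
arm.move_to([.35,-.25,.28],R)
t=arm.snapshot("top")[:,:,::-1]; cv2.imwrite("pics/topF.png",t)
cv2.imwrite("pics/m5.png",np.hstack([cv2.resize(t,(500,375)),cv2.resize(im2[130:220,80:170],(300,375),interpolation=cv2.INTER_CUBIC)]))
```

```text
at [-0.87 -0.23 -0.22] [0.67893678 0.1697218  0.07559607]
w 0.055614415865222706 29.997449219226837
lift [-0.4   0.   -1.31] 0.05613843439549532
0.05563647995516784 33.1083
in [-0.46  0.46 -0.82]
0.0065 [ 0.15  0.07 -0.92]
0.006 [ 0.69 -0.29 -2.  ]
0.0055 [-0.01  0.06  2.69]
37.95
```

View pics/m5.png

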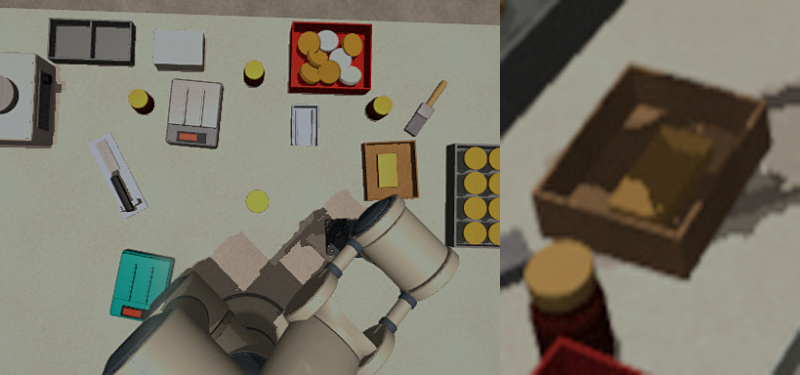

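The bar lies flat in the carton at (388,170) and the spatula is on its rest. The jars and the lid have not moved, and the arm is clear, so I'm handing it in.

```bash
python3 -c "
from rig import arm
print(arm.sign_off())"
```

```text
the job is handed in; nothing more can be done
None
```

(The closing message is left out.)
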